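# Zero and set the studio power unit

### The job

On the sloping power unit, first turn the black voltage knob anticlockwise all the way back against its end stop, where the pointer meets the thick red tick; then turn it up clockwise until its white pointer points at the green mark on the ring around it, and let go. Do not turn the marker ring, and leave the bottles, jar, cup and box around the unit where they stand.

Things in the scene. Friction and masses are not known exactly. Their poses are not given: they have to be found in the camera images.
- dial (a joint): Angle of the voltage knob (rad). 0 = against its lower end stop, pointer at the thick red tick, lower left seen from the robot (2.4 rad anticlockwise of straight up the slope); grows clockwise as one looks at the face, to 4.8. Hard stop at each end; stays where left (turns with about 0.04 N m).
- mark_ring (a joint): Angle of the flat dark grey marker ring (102 mm diameter, 6 mm high off the face) round the knob, same zero and sense as the knob: when dial equals this value the pointer points at the green mark. Stiff; already set, not to be turned.
- dial_grip (a point): On the knob's axis at grip height, 39 mm out from the sloping face. z: out of the face along the knob's axis (35 degrees from vertical, leaning to the console's front); x: along the grip bar towards the pointer. Black knob: upright bar 46 mm long (x), 14 mm wide (y), from 16 to 46 mm off the face, on a round skirt of 54 mm diameter. The pointer is the white line on one half of the bar.
- dial_pointer (a point): Tip of the white pointer: on the rim of the knob's skirt, 27 mm from the axis, 16 mm off the face (the skirt is 8 mm thick and lies 8 to 16 mm off the face). x axis outward.
- ring_mark (a point): Centre of the green mark (16 mm radial, 8 mm wide) on the marker ring, 42 mm from the knob's axis, 7 mm off the face. x axis outward from the knob's axis, z out of the face.
- console: Fixed grey power unit, a wedge 180 mm deep (x), 240 wide (y), 30 high at the front (-x, towards the robot), 156 at the back; its top slopes 35 degrees. Origin: centre of the underside. The knob's axis meets the slope midway across, 90 mm up from the front edge. Also a flat display, a red switch above the knob and three sockets at its right, under 5 mm proud, not to be used.
- ink_blue: Bystander: a blue ink bottle, 32 mm diameter, 95 mm high, standing beside the console. Origin: centre of its underside, z up.
- ink_red: Bystander: a red ink bottle, 32 mm diameter, 95 mm high, standing beside the console. Origin: centre of its underside, z up.
- ink_green: Bystander: a green ink bottle, 32 mm diameter, 95 mm high, standing beside the console. Origin: centre of its underside, z up.
- rinse_cup: Bystander: steel cup, 64 mm diameter, 60 mm high, near the console's front right. Origin: centre of its underside, z up.
- balm_jar: Bystander: amber jar with white lid, 60 mm diameter, 45 mm high, near the console's front left. Origin: centre of its underside, z up.
- needle_box: Bystander: flat cardboard box 60 x 110 x 35 mm lying right of the console. Origin: centre of its underside, z up.
- spray: Bystander: clear bottle with black cap, 60 mm diameter, 150 mm high, standing behind the console. Origin: centre of its underside, z up.

How it is judged:
By the outcome, as a careful person would: the job done as asked, in the order asked, and still so for the second after the job is handed in, with the robot touching nothing.
It also fails if it takes over 58 s, if anything falls off the work surface, if the arm or the gripper's body presses on something with over 40 N, if the wrist force passes 120 N, or if a joint passes its speed limit or range.

### The arm

A 7-joint arm with a two-finger parallel gripper is mounted at the origin on the work surface. World frame = base frame: x ahead of the robot, y to its left, z up, the work surface at z = 0. Lengths are in mm, angles in rad, forces in N, time in s.
With the tool pointing down it reaches from about 425 to 800 mm from the base axis. Payload 8.3 kg.
Tool frame: the origin (TCP) lies at the very end of the fingers, on their centre line; the grasp point (between the pads) lies 19 mm behind it; z points along the fingers, y is the line along which they close (so a half turn about z gives the same grasp; the last joint's range is limited). The gripper opens to 85 mm and grips with 20 to 120 N. Pads are 22 mm wide; open, the fingers measure 114 mm over their backs; the gripper's body (76 mm by 85 mm) begins 54 mm behind the grasp point. The pads swing forward as they close: fully open they stand 13 mm farther back than shut.
Start: joints at [1.053, 0.383, 0.016, 1.37, -0.006, 1.388, -0.046], TCP at [274.584, -561.433, 231.279] pointing down, gripper open.
Joint ranges: [-2.95, 2.95], [-0.25, 2.06], [-1.52, 1.56], [0.18, 2.33], [-1.44, 4.58], [0.02, 2.06], [-3.01, 3.01]. Speed limits (rad/s): [2.39, 2.39, 3.01, 3.01, 3.14, 3.14, 3.14].

### API

Orientations are given as a unit quaternion [w, x, y, z].
In Python, from cell import ctrl, camera, camera_info gives the robot as it stands.
- The arm moves only by the tool jog_arm, never from a script. Its argument "commands" is a list of rows, each a list of 7 numbers: the shift along the tool's x, y, z normalised to -1 to 1, where 1 is 0.1 m, then the turn, a rotation vector about the tool's x, y, z normalised to -1 to 1, where 1 is 90 degrees, then the closure, from -1 (fully open) to 1 (shut). In form: [[tx, ty, tz, ax, ay, az, hand], ...]. A call has 1 to 20 rows; each row is the pose to reach, as a shift and turn from the pose commanded when the call began, along the tool's axes at that moment; what a row does not reach only later rows make up. A row lasts 1/10 s, in which the tool goes at most 50 mm and 8.59 degrees, less where a joint would pass 70% of its speed; a pose out of reach is approached as far as the arm can. A call with a number of a shift or a turn outside -1 to 1 is refused whole. A call with a gripper value outside its range is refused whole. The fingers move at their own pace and stop on an object; "grip_force" is the grip in N (left out, the last holds). Time passes only in rows, so rows that repeat a pose let the fingers close. It gives the time, the measured TCP pose, the force, the opening and the grip force at its end, in the units of the state.
- ctrl.get_state(): the state, without advancing time (a new reading comes with each control period).
- camera(name): name is "scene" or "side" or "wrist"; returns (picture, depth): 400x640x3 uint8, blue, green, red; 400x640 float32, mm along the optical axis (not along the pixel's ray), 0 where there is no reading.
- camera_info(name): a dict with "fx", "fy", "cx", "cy" (pixels), "k1" (the pictures are not rectified: a ray, as slopes to the right and down, at radius r is drawn at 1 + k1 r^2 times it, then the intrinsics apply), "position" and "orientation" of the camera in the world; the wrist camera has in their place "hand_eye" (4x4, takes a point from camera to tool coordinates, whose origin is the TCP and whose axes are the flange's). Camera axes: x right, y down, z forward; pixel columns grow to the right and rows downward; lengths in mm; the calibration is good to about 2 mm. A picture is of the moment at which its call begins: read the wrist's pose just before it. camera_info takes no time and is no camera call.
- ctrl.job_done(): hands the job in; it is judged then, once.
The state is a dict: "time_s": time; "joint_positions": joint angles; "joint_velocities": joint speeds; "joint_torque": joint torques, N m; "eef_pos": TCP position; "tcp_rot": TCP orientation; "wrist_force": force on the tool from outside, world axes, zero at the start; "wrist_torque": the same for the moment, N m; "gripper_width": opening from 0.0 (shut) to 1.0 (fully open); "finger_force": force on a finger pad.
Only numpy, scipy, OpenCV 4.12 (cv2) and the standard library are available. Lean on these libraries where they do the work, as an engineer would, in place of code of your own. Each camera call takes 0.05 s, during which the arm holds its last target. There are 200 camera calls.

## Working session

There is one attempt and no reset: what is moved stays moved. The work goes in short steps, Python scripts to look and compute and a tool call to move; the robot and the scene stay as the last step left them, time stands still between calls to the robot, and variables do not carry over. Pictures are saved under pics/ and viewed, at most 10 in all, crops included, and the job is handed in when it is done.

Besides the shell and the picture viewer there is one more tool, called after ">>>" by a JSON object that holds its "fn" and its "kwargs". jog_arm: Moves the arm, as the interface text tells. Its arguments: {"type":"object","properties":{"commands":{"type":"array","items":{"type":"array","items":{"type":"number","minimum":-1,"maximum":1}}},"grip_force":{"type":"number"}},"required":["commands"]}

```bash
mkdir -p pics; cat > h.py <<'E'
import numpy as np, cv2
from cell import ctrl, camera, camera_info
from scipy.spatial.transform import Rotation as R
def rot(q): return R.from_quat([q[1],q[2],q[3],q[0]])
def pose(name):
    i=camera_info(name)
    if 'hand_eye' in i:
        s=ctrl.get_state(); T=np.eye(4); T[:3,:3]=rot(s['tcp_rot']).as_matrix(); T[:3,3]=s['eef_pos']
        return i,T@np.array(i['hand_eye'])
    T=np.eye(4); T[:3,:3]=rot(i['orientation']).as_matrix(); T[:3,3]=i['position']; return i,T
def slopes(i,uv):
    d=(np.atleast_2d(uv)-[i['cx'],i['cy']])/[i['fx'],i['fy']]; u=d.copy()
    for _ in range(20): u=d/(1+i['k1']*(u**2).sum(1,keepdims=True))
    return u
def pts(i,T,uv,z):
    u=slopes(i,uv); p=np.c_[u,np.ones(len(u))]*np.reshape(z,(-1,1)); return p@T[:3,:3].T+T[:3,3]
def plane(i,T,uv,p0,n):
    u=slopes(i,uv); d=np.c_[u,np.ones(len(u))]@T[:3,:3].T; o=T[:3,3]
    return o+d*(((p0-o)@n)/(d@n))[:,None]
def proj(i,T,P):
    c=(np.atleast_2d(P)-T[:3,3])@T[:3,:3]; u=c[:,:2]/c[:,2:]; u=u*(1+i['k1']*(u**2).sum(1,keepdims=True))
    return u*[i['fx'],i['fy']]+[i['cx'],i['cy']]
E
python3 - <<'E'
from h import *
np.set_printoptions(precision=3,suppress=True)
for n in ['scene','side','wrist']:
    i,T=pose(n); im,d=camera(n); cv2.imwrite(f'pics/{n}0.png',im); np.savez(f'{n}0.npz',im=im,d=d,T=T)
    print(n,i['fx'],i['k1'],T)
s=ctrl.get_state(); print(s['eef_pos'],s['tcp_rot'],s['time_s'],s['wrist_force'])
E
```

```text
scene 501.26082437235056 -0.08155967007439835 [[  -0.84     0.32    -0.438 1150.436]
 [   0.542    0.483   -0.687  906.36 ]
 [  -0.009   -0.815   -0.58   834.472]
 [   0.       0.       0.       1.   ]]
side 391.47878751295326 -0.0015182387573956365 [[ -0.998  -0.048   0.035 588.626]
 [ -0.058   0.671  -0.739 615.304]
 [  0.012  -0.74   -0.672 626.592]
 [  0.      0.      0.      1.   ]]
wrist 356.1148092211354 -0.02208123395570557 [[   0.438   -0.863   -0.25   338.725]
 [  -0.899   -0.422   -0.12  -530.16 ]
 [  -0.002    0.277   -0.961  373.456]
 [   0.       0.       0.       1.   ]]
[ 274.431 -561.091  230.486] [-0.001  0.974  0.225 -0.   ] 0.15 [-0.266 -0.057  0.312]
```

View pics/scene0.png

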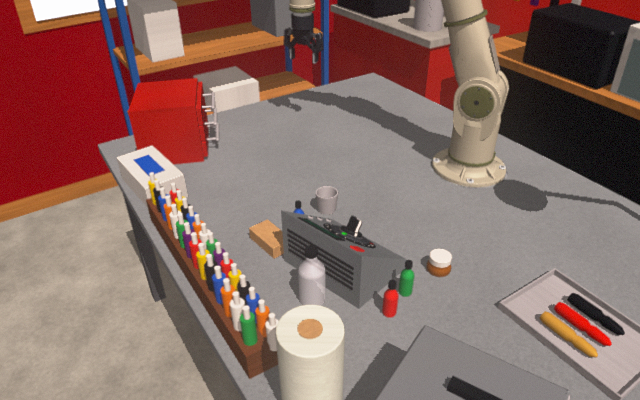

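View pics/side0.png

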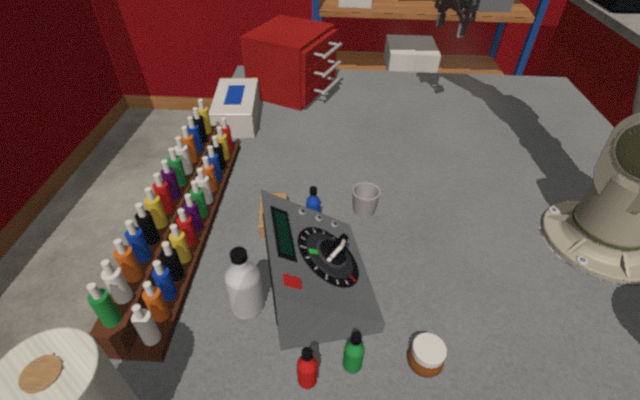

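The scene picture shows the console from behind, around (345,255). The side picture shows the sloping face: knob at about (335,250), green mark (313,251), red tick near (352,280) and ring around (328,257).

```bash
cat > m.py <<'E'
from h import *
np.set_printoptions(precision=4,suppress=True)
z=np.load('side0.npz'); im,d,T=z['im'],z['d'],z['T']; i=camera_info('side')
m=np.zeros(d.shape,np.uint8); cv2.fillPoly(m,[np.array([[268,200],[345,232],[374,318],[285,332]])],1)
v,u=np.nonzero(m&(d>0)); P=pts(i,T,np.c_[u,v],d[v,u])
# robust plane
k=np.ones(len(P),bool)
for _ in range(15):
    c=P[k].mean(0); n=np.linalg.svd(P[k]-c,full_matrices=False)[2][2]; n*=np.sign(n[2]); r=(P-c)@n
    k=np.abs(r-np.median(r[k]))<max(2.5,1.5*r[k].std()) if _<12 else np.abs(r)<2.5
print('n',n,'tilt',np.degrees(np.arccos(n[2])),'yaw',np.degrees(np.arctan2(-n[1],-n[0])),k.mean(),r[k].std(),c)
hsv=cv2.cvtColor(im,cv2.COLOR_BGR2HSV)
def blob(lo,hi,roi):
    mm=cv2.inRange(hsv,lo,hi); b=np.zeros_like(mm); x0,y0,x1,y1=roi; b[y0:y1,x0:x1]=mm[y0:y1,x0:x1]
    v,u=np.nonzero(b); return np.c_[u,v]
a=np.radians(35)
yaw=np.arctan2(-n[1],-n[0]); f=np.array([np.cos(yaw),np.sin(yaw),0]) # console x
N=np.array([-f[0]*np.sin(a),-f[1]*np.sin(a),np.cos(a)]); up=np.array([f[0]*np.cos(a),f[1]*np.cos(a),np.sin(a)]); rt=np.cross(up,N)
g=blob((45,120,80),(75,255,255),(300,240,325,262)); print('green px',g.mean(0),len(g), plane(i,T,[g.mean(0)],c+7*n,n))
v,u=np.nonzero(m); q=plane(i,T,np.c_[u,v],c+6*n,n)
dark=(hsv[v,u,2]<60)
print('V hist',np.percentile(hsv[v,u,2],[5,20,50,80]))
crop=im[190:345,240:400]; cv2.imwrite('pics/crop1.png',cv2.resize(crop,None,fx=3.8,fy=3.8,interpolation=cv2.INTER_CUBIC))
np.savez('pl.npz',n=n,c=c)
E
python3 m.py
```

```text
n [-0.5595 -0.1386  0.8172] tilt 35.19515013773011 yaw 13.914082693336152 0.6542907959092931 1.0383831419010947 [611.3688 197.0374 104.9326]
green px [312.8571 250.7857] 42 [[615.1912 171.3251 111.7546]]
V hist [ 25.  47.  97. 101.]
```

View pics/crop1.png

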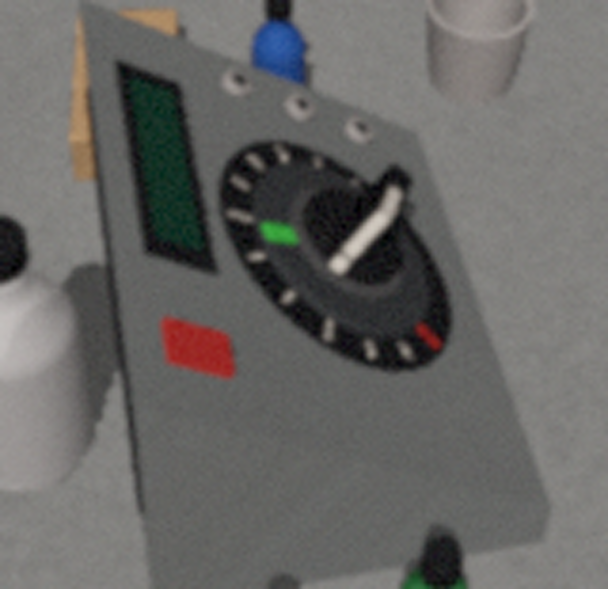

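The crop shows the pointer running from about (400,190) to its tip at (338,268). The green mark is at (279,232), the red tick at (429,334), and the black scale disc is an ellipse around (335,255).

```bash
cat >> m.py <<'E'
print('----')
S=lambda P,o: np.c_[(P-o)@rt,(P-o)@up,(P-o)@N]
# outer scale disc edge: largest dark contour, projected on face plane, robust circle from the unoccluded (lower/left) hull
mm=((hsv[...,2]<75)&(m>0)).astype(np.uint8); mm[:,:]=mm; mm[:262,:297]=0; 
mm=cv2.morphologyEx(mm,cv2.MORPH_CLOSE,np.ones((3,3)))
cs,_=cv2.findContours(mm,cv2.RETR_EXTERNAL,cv2.CHAIN_APPROX_NONE); ct=max(cs,key=cv2.contourArea)[:,0].astype(float)
q=S(plane(i,T,ct,c,N),c)[:,:2]
k=np.ones(len(q),bool)
from scipy.optimize import least_squares
f0=lambda p:np.hypot(*(q-p[:2]).T)-p[2]
s=least_squares(f0,[*q.mean(0),60],loss='soft_l1',f_scale=1.); print('scale disc c,R',s.x,'inl',(abs(f0(s.x))<2).mean())
o=c+rt*s.x[0]+up*s.x[1]; print('axis on face',o,'expect z',30+90*np.sin(a))
ang=lambda p:np.arctan2(p[:,0],p[:,1]) # clockwise from up
r=blob((0,120,80),(8,255,255),(345,270,362,290)); 
for nm,px,h in (('green',g.mean(0),7),('red',r.mean(0),1),('tip',np.array([329,260.2]),16),('barend',np.array([345.5,239]),46)):
    p=S(plane(i,T,[px],o+h*N,N),o); A=ang(p); print(nm,px,p,np.hypot(p[0,0],p[0,1]),'dial',A+2.4)
# pointer line: white pixels on top 46 plane near knob
w=blob((0,0,120),(180,70,255),(325,232,350,265)); p=S(plane(i,T,w,o+46*N,N),o); print(len(w)); 
print('yaw f',f,'N',N,'up',up,'rt',rt)
np.savez('fr.npz',o=o,N=N,up=up,rt=rt)
E
python3 m.py
```

```text
n [-0.5595 -0.1386  0.8172] tilt 35.19515013773011 yaw 13.914082693336152 0.6542907959092931 1.0383831419010947 [611.3688 197.0374 104.9326]
green px [312.8571 250.7857] 42 [[615.1912 171.3251 111.7546]]
V hist [ 25.  47.  97. 101.]
----
scale disc c,R [ 35.8944 -40.775   67.8257] inl 0.8135593220338984
axis on face [587.5793 154.1645  81.5451] expect z 81.62187927159414
green [312.8571 250.7857] [[-10.0098  42.6562   7.    ]] 43.81490549035363 dial [2.1695]
red [352.     277.5714] [[-38.3485 -42.574    1.    ]] 57.2988268062705 dial [-0.0084]
tip [329.  260.2] [[-30.3665  19.1933  16.    ]] 35.923643444701 dial [1.3929]
barend [345.5 239. ] [[ 2.458 -4.043 46.   ]] 4.731514068755507 dial [4.9953]
118
yaw f [0.9707 0.2405 0.    ] N [-0.5567 -0.1379  0.8192] up [0.7951 0.197  0.5736] rt [ 0.2405 -0.9707  0.    ]
```

>>> {"fn": "jog_arm", "kwargs": {"commands": [[0.3,-0.3,0,0,0,0,-1],[0.6,-0.6,0,0,0,0,-1],[0.9,-0.9,0,0,0,0,-1],[1,-1,0,0,0,0,-1],[1,-1,0,0,0,0,-1]]}}

```text
time_s: 0.65
eef_pos: [322.0, -425.4, 231.6]
tcp_rot: [-0.0, 0.974, 0.228, 0.0]
wrist_force: [0.6, 0.5, -0.6]
gripper_width: 1.0
finger_force: 0.0
```

>>> {"fn": "jog_arm", "kwargs": {"commands": [[0.3,-0.3,0,0,0,0,-1],[0.6,-0.6,0,0,0,0,-1],[0.9,-0.9,0,0,0,0,-1],[1,-1,0,0,0,0,-1],[1,-1,0,0,0,0,-1]]}}

```text
time_s: 1.15
eef_pos: [367.1, -293.2, 231.5]
tcp_rot: [0.0, 0.974, 0.227, 0.0]
wrist_force: [-0.3, -0.7, 0.6]
gripper_width: 1.003
finger_force: 0.0
```

>>> {"fn": "jog_arm", "kwargs": {"commands": [[0.3,-0.3,0,0,0,0,-1],[0.6,-0.6,0,0,0,0,-1],[0.9,-0.9,0,0,0,0,-1],[1,-1,0,0,0,0,-1],[1,-1,0,0,0,0,-1]]}}

```text
time_s: 1.65
eef_pos: [413.0, -160.2, 231.4]
tcp_rot: [-0.0, 0.974, 0.226, 0.0]
wrist_force: [-0.1, -0.9, -0.3]
gripper_width: 0.997
finger_force: 0.0
```

>>> {"fn": "jog_arm", "kwargs": {"commands": [[0.3,-0.3,0,0,0,0,-1],[0.6,-0.6,0,0,0,0,-1],[0.9,-0.9,0,0,0,0,-1],[1,-1,0,0,0,0,-1],[1,-1,0,0,0,0,-1]]}}

```text
time_s: 2.15
eef_pos: [459.1, -26.9, 231.2]
tcp_rot: [-0.0, 0.974, 0.226, 0.0]
wrist_force: [-1.5, -0.4, 0.2]
gripper_width: 0.999
finger_force: 0.0
```

```bash
cat > go.py <<'E'
import sys
from h import *
np.set_printoptions(precision=4,suppress=True)
F=np.load('fr.npz'); o,N,up,rt=[F[k] for k in ('o','N','up','rt')]
def target(dial,h):  # tool x along the pointer, z into the face, TCP h off the face
    t=dial-2.4; x=np.sin(t)*rt+np.cos(t)*up; z=-N; return o+h*N, np.c_[x,np.cross(z,x),z]
if __name__=='__main__':
    p,M=target(float(sys.argv[1]),float(sys.argv[2])); s=ctrl.get_state(); Q=rot(s['tcp_rot']).as_matrix()
    print('shift/100mm',Q.T@(p-s['eef_pos'])/100,'turn/90deg',R.from_matrix(Q.T@M).as_rotvec()/(np.pi/2))
    print('t',s['time_s'],'eef',np.array(s['eef_pos']),'j',np.array(s['joint_positions']),'F',np.array(s['wrist_force']),'M',np.array(s['wrist_torque']),s['gripper_width'])
    x=Q[:,0]; print('tool dial',np.arctan2(x@rt,x@up)+2.4,'offset rt,up,N',(np.array(s['eef_pos'])-o)@np.c_[rt,up,N],'tilt err',np.degrees(np.arccos(-Q[:,2]@N)))
E
python3 go.py 1.4 130
```

```text
shift/100mm [ 1.2214 -1.2181  0.4327] turn/90deg [-0.2275  0.3275 -0.4854]
t 2.15 eef [459.0805 -26.9078 231.2127] j [ 0.4464  0.0493 -0.4695  1.7811  0.0225  1.3165 -1.1436] F [-1.4845 -0.4258  0.2211] M [-0.0107 -0.0273  0.0141] 0.9992875806568658
tool dial 2.142457149550132 offset rt,up,N [144.8595 -51.9931 219.1164] tilt err 34.988703993496564
```

>>> {"fn": "jog_arm", "kwargs": {"commands": [[0.3,-0.3,0,-0.04,0.06,-0.09,-1],[0.6,-0.6,0,-0.08,0.12,-0.17,-1],[0.8,-0.8,0,-0.11,0.16,-0.24,-1],[0.9,-0.9,0,-0.14,0.2,-0.3,-1],[1,-1,0,-0.18,0.26,-0.38,-1],[1,-1,0,-0.2,0.3,-0.44,-1],[1,-1,0,-0.23,0.33,-0.48,-1],[1,-1,0,-0.23,0.33,-0.48,-1]]}}

```text
time_s: 2.95
eef_pos: [509.9, 102.8, 229.1]
tcp_rot: [0.114, 0.779, 0.549, 0.28]
wrist_force: [-0.3, 0.2, 0.1]
gripper_width: 0.999
finger_force: 0.0
```

```bash
python3 go.py 1.4 130; python3 - <<'E'
from h import *
i,T=pose('wrist'); im,d=camera('wrist'); cv2.imwrite('pics/w1.png',im); np.savez('w1.npz',im=im,d=d,T=T)
E
```

```text
shift/100mm [ 0.1925 -0.2818  0.4086] turn/90deg [ 0.0052  0.0034 -0.0074]
t 2.95 eef [509.933  102.7775 229.1146] j [-0.0357 -0.2541 -0.2069  2.1997 -0.068   0.5766 -0.5496] F [-0.2734  0.2234  0.084 ] M [-0.1411  0.5594  0.0058] 0.9991844440686675
tool dial 1.4115909269089588 offset rt,up,N [ 31.2078  12.7824 171.1988] tilt err 0.5642763532906523
```

View pics/w1.png

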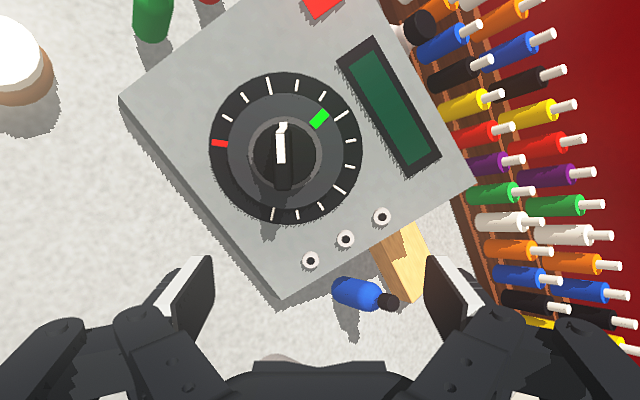

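The wrist picture shows the knob centred around (283,150) with its pointer tip near (283,127). The green mark is at (319,119) and the red tick at (220,143). Joint 2 is at its limit here, so I'll move inward next.

```bash
cat > w.py <<'E'
from go import *
def meas(f):
    z=np.load(f); im,T=z['im'],z['T']; i=camera_info('wrist'); hsv=cv2.cvtColor(im,cv2.COLOR_BGR2HSV)
    S=lambda px,h,oo: np.c_[[(plane(i,T,px,oo+h*N,N)-oo)@e for e in (rt,up)]].T
    cpx=proj(i,T,o)[0]; yy,xx=np.mgrid[:400,:640]
    full=S(np.c_[xx.ravel(),yy.ravel()],0,o); rr=np.hypot(*full.T).reshape(400,640)
    dark=((hsv[...,2]<95)&(rr<85)).astype(np.uint8)
    cs,_=cv2.findContours(cv2.morphologyEx(dark,cv2.MORPH_CLOSE,np.ones((5,5))),cv2.RETR_EXTERNAL,cv2.CHAIN_APPROX_NONE)
    ct=max(cs,key=cv2.contourArea)[:,0].astype(float); q=S(ct,0,o)
    from scipy.optimize import least_squares
    f0=lambda p:np.hypot(*(q-p[:2]).T)-p[2]
    s=least_squares(f0,[0,0,65],loss='soft_l1'); oo=o+s.x[0]*rt+s.x[1]*up
    print('disc centre off',s.x,'inl',(abs(f0(s.x))<2).mean(),'o',oo)
    def show(nm,mask,h):
        v,u=np.nonzero(mask); c=[u.mean(),v.mean()]; p=S([c],h,oo)[0]; print(nm,len(u),np.round(c,1),p,'r',np.hypot(*p),'dial',np.arctan2(*p)+2.4)
    show('green',cv2.inRange(hsv,(45,150,100),(75,255,255))*(rr<56),7)
    show('red',(cv2.inRange(hsv,(0,150,100),(8,255,255))|cv2.inRange(hsv,(172,150,100),(180,255,255)))*(rr<66),1)
    # white pointer: line on the bar top (h=46) -- direction by fitLine of its pixels on that plane
    w=cv2.inRange(hsv,(0,0,190),(180,60,255))*(rr<45); n_,lab,st,_=cv2.connectedComponentsWithStats(w); 
    k=1+np.argmax(st[1:,4]); v,u=np.nonzero(lab==k); p=S(np.c_[u,v],46,oo)
    print('white',st[k]); ax=p[np.hypot(*p.T)<19]; 
    l=cv2.fitLine(ax.astype(np.float32),cv2.DIST_HUBER,0,.01,.01).ravel(); d=l[:2]*np.sign(l[:2]@ax.mean(0)); print('pointer fitted dial',np.arctan2(*d)+2.4,'mean',ax.mean(0),'n',len(ax),'perp off',l[2]*d[1]-l[3]*d[0])
    j=v<=v.min()+2; t=S([[u[j].mean(),v[j].mean()]],16,oo)[0]; print('tip@16',t,np.hypot(*t),np.arctan2(*t)+2.4)
    return oo
if __name__=='__main__': meas(sys.argv[1])
E
python3 w.py w1.npz
```

```text
disc centre off [-0.3619  1.4474 67.4299] inl 1.0 o [588.6431 154.8009  82.3753]
green 202 [318.9 118.3] [-8.9737 41.29  ] r 42.25385154125727 dial 2.185993831390174
red 105 [219.1 142.7] [-39.3747 -43.2355] r 58.47795930848397 dial -0.002895757668913035
white [276 122  12  41 343]
pointer fitted dial 1.388557373642119 mean [-8.0575  5.3871] n 214 perp off 0.3138833268566543
tip@16 [-22.7967  14.6859] 27.117593568243233 1.4014978416150454
```

```bash
python3 - <<'E'
from go import *
z=np.load('w1.npz'); d,T=z['d'],z['T']; i=camera_info('wrist'); yy,xx=np.mgrid[:400,:640]
oo=np.array([588.64,154.8,82.38]); P=pts(i,T,np.c_[xx.ravel(),yy.ravel()],d.ravel()); a=(P-oo)@np.c_[rt,up,N]
r=np.hypot(a[:,0],a[:,1]); k=(d.ravel()>0)&(r>72)&(r<85)&(a[:,1]<30)&(abs(a[:,2])<15); print('face h',np.median(a[k,2]),k.sum())
k=(r<15)&(d.ravel()>0); print('bar top h',np.percentile(a[k,2],[50,80,90,95]))
k=(r>34)&(r<48)&(d.ravel()>0); print('ring h',np.median(a[k,2]))
np.savez('fr.npz',o=oo,N=N,up=up,rt=rt)
E
python3 go.py 1.395 60
```

```text
face h -0.26978523455480186 4827
bar top h [252.3683 258.0506 260.0889 261.1695]
ring h 238.09085583025214
shift/100mm [ 0.1982 -0.2594  1.1015] turn/90deg [ 0.004   0.0026 -0.0085]
t 3.0 eef [509.3545 104.2345 227.9971] j [-0.0448 -0.2532 -0.2016  2.2014 -0.0656  0.5751 -0.5508] F [-0.5832 -1.0536 -1.4636] M [-0.2308  0.6412 -0.0621] 1.0015631533904101
tool dial 1.4083643276835607 offset rt,up,N [ 30.0162  10.5211 170.3987] tilt err 0.43515951545280696
```

>>> {"fn": "jog_arm", "kwargs": {"commands": [[0.1,-0.13,0.15,0,0,0,-1],[0.2,-0.26,0.3,0,0,-0.01,-1],[0.2,-0.26,0.6,0,0,-0.01,-1],[0.2,-0.26,0.9,0,0,-0.01,-1],[0.2,-0.26,1,0,0,-0.01,-1],[0.2,-0.26,1,0,0,-0.01,-1]]}}

```text
time_s: 3.6
eef_pos: [549.7, 146.5, 139.2]
tcp_rot: [0.115, 0.775, 0.556, 0.278]
wrist_force: [-1.0, -0.1, 0.0]
gripper_width: 1.002
finger_force: 0.0
```

```bash
python3 go.py 1.395 21
```

```text
shift/100mm [-0.0078  0.0053  0.4842] turn/90deg [ 0.0017  0.0039 -0.0003]
t 3.6 eef [549.7087 146.4558 139.2497] j [ 0.0282 -0.0062 -0.388   2.2117  0.2177  0.3372 -0.8695] F [-1.034  -0.135   0.0485] M [-0.1151  0.5917 -0.054 ] 1.0024855828366828
tool dial 1.3954900671676884 offset rt,up,N [-1.2623  0.0206 69.4107] tilt err 0.3839909522506814
```

>>> {"fn": "jog_arm", "kwargs": {"commands": [[-0.01,0.01,0.2,0,0,0,-1],[-0.01,0.01,0.35,0,0,0,-1],[-0.01,0.01,0.45,0,0,0,-1],[-0.01,0.01,0.48,0,0,0,-1],[-0.01,0.01,0.48,0,0,0,-1]]}}

```text
time_s: 4.1
eef_pos: [577.0, 153.5, 102.5]
tcp_rot: [0.115, 0.774, 0.557, 0.279]
wrist_force: [-0.9, 0.4, 0.5]
gripper_width: 0.996
finger_force: 0.0
```

```bash
python3 go.py 1.395 21
```

```text
shift/100mm [-0.0237 -0.0089  0.0219] turn/90deg [0.0033 0.002  0.0012]
t 4.1 eef [576.96   153.49   102.5247] j [-0.0182  0.1192 -0.3524  2.1891  0.4571  0.2542 -1.0874] F [-0.8728  0.4199  0.4737] M [-0.1397  0.5578 -0.0398] 0.9964532442425156
tool dial 1.393100936025136 offset rt,up,N [-1.5371  2.0095 23.1851] tilt err 0.3518721774210732
```

>>> {"fn": "jog_arm", "kwargs": {"commands": [[-0.02,-0.01,0.02,0,0,0,-1],[-0.02,-0.01,0.02,0,0,0,-0.5],[-0.02,-0.01,0.02,0,0,0,0],[-0.02,-0.01,0.02,0,0,0,1],[-0.02,-0.01,0.02,0,0,0,1],[-0.02,-0.01,0.02,0,0,0,1],[-0.02,-0.01,0.02,0,0,0,1],[-0.02,-0.01,0.02,0,0,0,1],[-0.02,-0.01,0.02,0,0,0,1],[-0.02,-0.01,0.02,0,0,0,1]], "grip_force": 30}}

```text
time_s: 5.1
eef_pos: [576.5, 153.7, 99.7]
tcp_rot: [0.115, 0.773, 0.558, 0.28]
wrist_force: [-3.5, -1.9, 5.4]
gripper_width: 0.156
finger_force: 33.1
```

```bash
python3 go.py 1.395 21
```

```text
shift/100mm [-0.0164  0.0096  0.0015] turn/90deg [0.0031 0.001  0.0021]
t 5.1 eef [576.4638 153.74    99.7388] j [-0.0219  0.1231 -0.3485  2.193   0.4684  0.2462 -1.097 ] F [-3.5387 -1.9193  5.4053] M [-0.2718  0.7781  0.0206] 0.1557676870277602
tool dial 1.3916990303645356 offset rt,up,N [-1.8991  0.0663 21.1447] tilt err 0.2892393836121082
```

>>> {"fn": "jog_arm", "kwargs": {"commands": [[-0.01,0,0,0,0,-0.04,1],[-0.015,0,0,0,0,-0.1,1],[-0.015,0,0,0,0,-0.16,1],[-0.015,0,0,0,0,-0.22,1],[-0.015,0,0,0,0,-0.28,1],[-0.015,0,0,0,0,-0.34,1],[-0.015,0,0,0,0,-0.4,1],[-0.015,0,0,0,0,-0.4,1]]}}

```text
time_s: 5.9
eef_pos: [575.5, 153.7, 99.1]
tcp_rot: [0.195, 0.561, 0.771, 0.231]
wrist_force: [-6.2, 2.7, 6.9]
gripper_width: 0.158
finger_force: 33.5
```

```bash
python3 go.py 0 21
```

```text
shift/100mm [-0.0214  0.009   0.0015] turn/90deg [ 0.0012  0.0022 -0.4829]
t 5.9 eef [575.5399 153.6858  99.1014] j [ 0.0921  0.132  -0.4669  2.1912  0.5227  0.2517 -0.5093] F [-6.2038  2.6797  6.8619] M [0.3964 1.1093 0.5151] 0.15794856710708427
tool dial 0.7584834012846782 offset rt,up,N [-2.0686 -1.0446 21.1445] tilt err 0.21619555558888764
```

>>> {"fn": "jog_arm", "kwargs": {"commands": [[-0.01,0,0,0,0,-0.05,1],[-0.015,0,0,0,0,-0.11,1],[-0.015,0,0,0,0,-0.17,1],[-0.015,0,0,0,0,-0.23,1],[-0.015,0,0,0,0,-0.29,1],[-0.015,0,0,0,0,-0.35,1],[-0.015,0,0,0,0,-0.4,1],[-0.015,0,0,0,0,-0.43,1],[-0.015,0,0,0,0,-0.43,1]]}}

```text
time_s: 6.8
eef_pos: [574.8, 153.0, 98.4]
tcp_rot: [0.26, 0.274, 0.913, 0.153]
wrist_force: [-14.6, 2.6, 9.2]
gripper_width: 0.159
finger_force: 34.3
```

```bash
python3 go.py 0 21
```

```text
shift/100mm [-0.0261  0.0057  0.001 ] turn/90deg [ 0.      0.0013 -0.0532]
t 6.8 eef [574.7857 152.9509  98.4048] j [ 0.2186  0.1454 -0.598   2.1879  0.5856  0.2621  0.1152] F [-14.5689   2.5995   9.1583] M [0.6895 1.9418 0.82  ] 0.1589138265974012
tool dial 0.08357445919058692 offset rt,up,N [-1.5367 -2.1885 21.0951] tilt err 0.11305484367402624
```

>>> {"fn": "jog_arm", "kwargs": {"commands": [[-0.02,0.0,-0.02,0,0,-0.02,1],[-0.02,0.0,-0.02,0,0,-0.04,1],[-0.02,0.0,-0.02,0,0,-0.06,1],[-0.02,0.0,-0.02,0,0,-0.07,1],[-0.02,0,-0.02,0,0,-0.07,1]]}}

```text
time_s: 7.3
eef_pos: [574.5, 152.4, 99.2]
tcp_rot: [0.266, 0.224, 0.927, 0.139]
wrist_force: [3.7, 11.9, -13.8]
gripper_width: 0.151
finger_force: 35.2
```

```bash
python3 go.py 0 21
```

```text
shift/100mm [-0.0229  0.0055  0.0097] turn/90deg [ 0.0003 -0.0009  0.0151]
t 7.3 eef [574.488  152.4124  99.1809] j [ 0.2527  0.1471 -0.6298  2.1855  0.5743  0.2664  0.2385] F [  3.6631  11.8989 -13.7782] M [1.7044 1.5945 0.6596] 0.15078736006307455
tool dial -0.023646197824194637 offset rt,up,N [-1.0856 -2.0862 21.9709] tilt err 0.08228590359609356
```

>>> {"fn": "jog_arm", "kwargs": {"commands": [[0,0,0,0,0,-0.02,1],[0,0,0,0,0,-0.03,1],[0,0,0,0,0,-0.03,1],[0,0,0,0,0,-0.03,1]]}}

```text
time_s: 7.7
eef_pos: [574.6, 152.2, 99.3]
tcp_rot: [0.269, 0.203, 0.932, 0.133]
wrist_force: [2.5, 9.9, -11.8]
gripper_width: 0.157
finger_force: 56.2
```

```bash
python3 go.py 0 21; python3 - <<'E'
from h import *
i,T=pose('wrist'); im,d=camera('wrist'); np.savez('w2.npz',im=im,d=d,T=T)
i,T=pose('side'); im,d=camera('side'); np.savez('side2.npz',im=im,d=d,T=T)
a=cv2.resize(im[190:345,240:400],None,fx=3.8,fy=3.8,interpolation=cv2.INTER_CUBIC); cv2.imwrite('pics/s2.png',a)
E
```

```text
shift/100mm [-0.0207  0.0053  0.0106] turn/90deg [ 0.0003 -0.0007  0.0437]
t 7.7 eef [574.5931 152.2191  99.3322] j [ 0.2613  0.1479 -0.6385  2.1851  0.5788  0.2673  0.2801] F [  2.5097   9.8815 -11.7873] M [2.0704 1.6861 0.0833] 0.15669210145754
tool dial -0.06864707072825782 offset rt,up,N [-0.8727 -1.9539 22.063 ] tilt err 0.06645883200845107
```

View pics/s2.png

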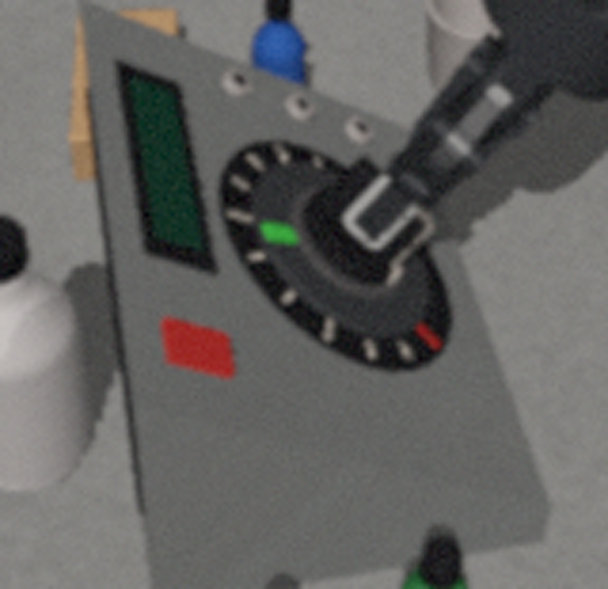

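The side picture shows the pointer end at about (395,285), lined up with the red tick at (428,335), and the green mark still at (279,232). The torque and finger force rose, so the knob is against its stop. Next I turn it clockwise.

>>> {"fn": "jog_arm", "kwargs": {"commands": [[0,0,0,0,0,0.04,1],[-0.01,0,0,0,0,0.1,1],[-0.02,0,0,0,0,0.16,1],[-0.02,0,0,0,0,0.22,1],[-0.02,0,0,0,0,0.28,1],[-0.02,0,0,0,0,0.34,1],[-0.02,0,0,0,0,0.4,1],[-0.02,0,0,0,0,0.46,1],[-0.02,0,0,0,0,0.52,1],[-0.02,0,0,0,0,0.58,1],[-0.02,0,0,0,0,0.64,1],[-0.02,0,0,0,0,0.7,1],[-0.02,0,0,0,0,0.7,1]]}}

```text
time_s: 9.1
eef_pos: [575.6, 152.8, 100.0]
tcp_rot: [0.16, 0.66, 0.689, 0.254]
wrist_force: [1.1, 12.6, -10.6]
gripper_width: 0.158
finger_force: 33.4
```

```bash
python3 go.py 2.186 22
```

```text
shift/100mm [-0.0107  0.0086 -0.0002] turn/90deg [-0.0014 -0.0007  0.7362]
t 9.1 eef [575.609  152.8269 100.03  ] j [ 0.0685  0.1279 -0.4353  2.1887  0.4599  0.2525 -0.7159] F [  1.0847  12.551  -10.5754] M [1.7268 1.883  1.4325] 0.15758736587366473
tool dial 1.029562239469712 offset rt,up,N [-1.2183 -0.6262 21.9851] tilt err 0.13156648367941481
```

>>> {"fn": "jog_arm", "kwargs": {"commands": [[0,0,0,0,0,0.05,1],[-0.005,0,0.01,0,0,0.11,1],[-0.01,0,0.01,0,0,0.17,1],[-0.01,0,0.01,0,0,0.23,1],[-0.01,0,0.01,0,0,0.29,1],[-0.01,0,0.01,0,0,0.35,1],[-0.01,0,0.01,0,0,0.41,1],[-0.01,0,0.01,0,0,0.47,1],[-0.01,0,0.01,0,0,0.53,1],[-0.01,0,0.01,0,0,0.59,1],[-0.01,0,0.01,0,0,0.65,1],[-0.01,0,0.01,0,0,0.68,1],[-0.01,0,0.01,0,0,0.68,1]]}}

```text
time_s: 10.4
eef_pos: [576.7, 152.2, 100.5]
tcp_rot: [0.009, 0.918, 0.258, 0.301]
wrist_force: [-9.9, 10.2, 2.9]
gripper_width: 0.157
finger_force: 36.1
```

```bash
python3 go.py 2.186 22
```

```text
shift/100mm [-0.0045  0.0024 -0.0016] turn/90deg [-0.0008 -0.001   0.0577]
t 10.4 eef [576.68   152.2101 100.4769] j [-0.1158  0.1147 -0.2408  2.1953  0.3664  0.2398 -1.6993] F [-9.8592 10.1706  2.9227] M [1.9206 2.4112 1.6282] 0.15714571781508913
tool dial 2.095397695375688 offset rt,up,N [-0.362   0.3603 21.84  ] tilt err 0.11312414821738646
```

>>> {"fn": "jog_arm", "kwargs": {"commands": [[0,0,0,0,0,0.03,1],[0,0,0,0,0,0.058,1],[0,0,0,0,0,0.058,1],[0,0,0,0,0,0.058,1],[0,0,0,0,0,0.058,0.5],[0,0,0,0,0,0.058,0],[0,0,0,0,0,0.058,-0.5],[0,0,0,0,0,0.058,-1],[0,0,0,0,0,0.058,-1],[0,0,0,0,0,0.058,-1],[0,0,0,0,0,0.058,-1]]}}

```text
time_s: 11.5
eef_pos: [579.0, 147.6, 101.4]
tcp_rot: [-0.003, 0.929, 0.213, 0.302]
wrist_force: [0.3, 0.3, 0.8]
gripper_width: 0.999
finger_force: 0.0
```

```bash
python3 go.py 2.186 80
```

```text
shift/100mm [-0.0069 -0.0471 -0.5804] turn/90deg [ 0.0028 -0.0012 -0.0025]
t 11.5 eef [578.9737 147.5695 101.4296] j [-0.1281  0.1136 -0.2197  2.1943  0.3601  0.2394 -1.7819] F [0.3448 0.3111 0.8056] M [-0.1086  0.5647 -0.0083] 0.9987121155612649
tool dial 2.189914749879762 offset rt,up,N [ 4.6939  1.8163 21.9835] tilt err 0.27494527423183496
```

>>> {"fn": "jog_arm", "kwargs": {"commands": [[0,-0.04,-0.1,0,0,0,-1],[0,-0.05,-0.25,0,0,0,-1],[0,-0.05,-0.4,0,0,0,-1],[0,-0.05,-0.55,0,0,0,-1],[0,-0.05,-0.65,0,0,0,-1],[0,-0.05,-0.65,0,0,0,-1]]}}

```text
time_s: 12.1
eef_pos: [540.6, 143.7, 155.7]
tcp_rot: [-0.003, 0.929, 0.214, 0.303]
wrist_force: [0.3, 0.4, 0.7]
gripper_width: 0.998
finger_force: 0.0
```

```bash
python3 go.py 2.186 22; python3 - <<'E'
from h import *
i,T=pose('wrist'); im,d=camera('wrist'); cv2.imwrite('pics/w3.png',im); np.savez('w3.npz',im=im,d=d,T=T)
i,T=pose('side'); im,d=camera('side'); np.savez('side3.npz',im=im,d=d,T=T)
E
python3 w.py w3.npz
```

```text
shift/100mm [-0.0209  0.0009  0.6637] turn/90deg [ 0.0032 -0.0028 -0.0022]
t 12.1 eef [540.574  143.6979 155.7353] j [-0.0958 -0.062  -0.2586  2.224   0.1531  0.3691 -1.6031] F [0.3456 0.3844 0.6915] M [-0.0902  0.5795 -0.0514] 0.99820340617189
tool dial 2.189474833946177 offset rt,up,N [-0.7819  1.6699 88.381 ] tilt err 0.3815862212052479
disc centre off [-0.0651 -0.3045 67.6709] inl 1.0 o [588.3822 154.8032  82.2053]
green 371 [317.5 146. ] [-9.096  41.5605] r 42.54424873829852 dial 2.1845354927844975
red 138 [250.2 253.7] [-39.627  -43.2397] r 58.65123276821894 dial 0.00023708062833049937
white [313 179  12  53 612]
pointer fitted dial 2.165209121281463 mean [-1.8638  9.4532] n 384 perp off 0.34607370353256783
tip@16 [-4.7253 22.1651] 22.663168627498635 2.189958275630137
```

View pics/w3.png

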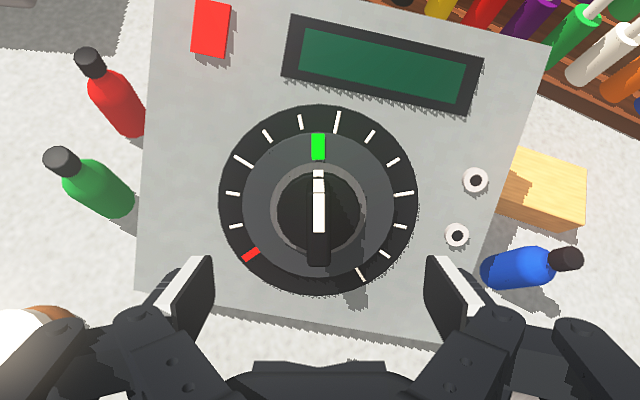

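The wrist picture shows the white pointer, (318,232) to (318,170), in line with the green mark at (317,146). The measured dial is 2.17 to 2.19 rad against a mark at 2.185. The gripper is open and clear of the knob, and the ring reads the same as before.

```bash
python3 -c "
from cell import ctrl
print(ctrl.job_done())"
```

```text
the job is handed in; nothing more can be done
None
```

I turned the knob back against its end stop at the red tick, then up to the green mark (pointer about 2.18 rad, mark 2.185 rad), released it with the gripper clear, and handed the job in at about 12 s; joint 2 did read -0.254 rad, against its -0.25 limit, for a moment during the approach.

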